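Fill the deck pocket level with spacer plates

ROBOT

A 6-joint arm with a two-finger parallel gripper is mounted at the origin on the work surface. World frame = base frame: x ahead of the robot, y to its left, z up, the work surface at z = 0. Lengths are in m, angles in degrees, forces in N, time in s.
With the tool pointing down it reaches from about 0.3 to 0.875 m from the base axis. Payload 4.2 kg.
Tool frame: the origin (TCP) lies midway between the tips of the shut fingers; the grasp point (between the pads) lies bot.grasp_offset behind it (bot.grasp_offset is the distance from the TCP to the grasp point, in m); z points along the fingers, y is the direction in which the jaws open and shut (so a half turn about z gives the same grasp; the last joint's range is limited). The gripper opens to 85 mm and grips with 20 to 120 N. Pads are 22 mm wide; open, the fingers measure 114 mm over their backs; the gripper's body (76 mm by 85 mm) begins 54 mm behind the grasp point. The pads swing forward as they close: fully open they stand 13 mm farther back than shut.
Start: joints at [-71.047, 18.312, 89.639, -0, 72.044, -1.146], TCP at [0.198, -0.54, 0.231] pointing down, gripper open.
Joint ranges: [-177.97, 177.97], [-48.28, 115.42], [12.27, 149.76], [-77.06, 257.06], [2.81, 150.46], [-146.56, 146.56]. Speed limits (degrees/s): [147.25, 147.25, 180, 180, 180, 180].

INTERFACE

Orientations are given as a 3x3 rotation matrix whose columns are the frame's x, y, z axes.
In Python, from rig import bot gives the robot as it stands.
- The arm moves only by the shell command python3 -m creep 'ROWS'. ROWS is JSON, a list that holds one entry, the list of rows, each a list of 7 numbers: the opening in per cent of the stroke, from 0 (shut) to 100 (fully open), then the shift along the tool's x, y, z in cm, then the turn, a rotation vector about the tool's x, y, z in degrees. A call has 1 to 12 rows; each row is the pose to reach, as a shift and turn from the pose commanded when the call began, along the tool's axes at that moment; what a row does not reach only later rows make up. A row lasts 1/10 s, in which the tool goes at most 50 mm and 8.59 degrees, less where a joint would pass 70% of its speed; a pose out of reach is approached as far as the arm can. A call with a gripper value outside its range is refused whole. The fingers move at their own pace and stop on an object; the grip force is fixed at half the most. Time passes only in rows, so rows that repeat a pose let the fingers close. It gives the time, the measured TCP pose, the force and the opening at its end, in the units of the state.
- bot.get_state(): the state, without advancing time (a new reading comes with each control period).
- bot.camera(name): name is "side" or "top" or "wrist"; returns a dict with "pixels" (384x512x3 uint8, red, green, blue), "depth" (384x512 float32, m along the optical axis (not along the pixel's ray), 0 where there is no reading), "camera_matrix" (3x3 intrinsics, pixels), "k1" (the pictures are not rectified: a ray, as slopes to the right and down, at radius r is drawn at 1 + k1 r^2 times it, then the intrinsics apply), "rvec" (rotation vector, rad) and "tvec" (3), from world to camera coordinates, as OpenCV has them; the wrist camera has in their place "T_tool_cam" (4x4, takes a point from camera to tool coordinates, whose origin is the TCP and whose axes are the flange's). Camera axes: x right, y down, z forward; pixel columns grow to the right and rows downward; lengths in m; the calibration is good to about 2 mm. A picture is of the moment at which its call begins: read the wrist's pose just before it.
- bot.sign_off(): hands the job in, once; it reports no verdict.
The state is a dict: "time": time; "joint_pos": joint angles; "joint_vel": joint speeds; "joint_torque": joint torques, N m; "tcp_pos": TCP position; "eef_rot": TCP orientation; "contact_force": force on the tool from outside, world axes, zero at the start; "ft_torque": the same for the moment, N m; "gripper_width": opening from 0.0 (shut) to 1.0 (fully open).
Only numpy, scipy, OpenCV 4.12 (cv2) and the standard library are available. Lean on these libraries where they do the work, as an engineer would, in place of code of your own. Each camera call takes 0.05 s, during which the arm holds its last target.

TASK

The square pocket in the middle of the sample deck, with one black base plate already at its bottom, must be filled level with the deck so that a tube rack can slide across it. Choose from the three white spacer plates waiting in the lanes those that together just fill the depth left above the base plate, and slide them along their lanes into the pocket so that they lie flat and the top one is level with the deck. Leave any plate that you do not need lying on the deck well clear of the pocket, leave all three base plates where they are, and do not disturb the tip box and the jar.

Things in the scene. Friction and masses are not known exactly. Their poses are not given: they have to be found in the camera images.
- deck: fixed white T-shaped deck, grey top 39 mm above the bench. Origin on the bench under the pocket centre, z up, x away from the robot (turned up to 0.3 rad). Lanes run to the pocket from -x, +y and -y: floor is the deck top, 41 to 180 mm from the centre, outer end open, 82 mm wide between rails 5 mm high, 8 mm wide, starting 51 mm from the centre. At +x a flat screen and buttons, unused.
- pocket (a point): centre of the pocket mouth, level with the deck top; axes as the deck. The pocket is an 82 x 82 mm square hole with upright walls parallel to the deck axes, 39 mm deep down to the bench, where one base plate lies. A plate pushed over its edge tips and drops in; push until its centre is over the pocket centre.
- plate_thin: square white plastic spacer plate, smooth and slippery, 72 x 72 mm and 7 mm thick, about 0.05 kg. Lies flat in one of the three lanes on the deck. Origin: centre of its underside, z up, x and y parallel to its edges.
- plate_medium: square white plastic spacer plate, smooth and slippery, 72 x 72 mm and 11 mm thick, about 0.08 kg. Lies flat in one of the three lanes on the deck. Origin: centre of its underside, z up, x and y parallel to its edges.
- plate_thick: square white plastic spacer plate, smooth and slippery, 72 x 72 mm and 22 mm thick, about 0.16 kg. Lies flat in one of the three lanes on the deck. Origin: centre of its underside, z up, x and y parallel to its edges.
- base_low: square black plastic base plate, 74 x 74 mm and 6 mm thick, lying flat on the bench. One of the three base plates (which one changes) lies at the bottom of the pocket and stays there; the other two are spares on the bench in the two inside corners beside the near lane. Origin: centre of its underside, z up.
- base_mid: square black plastic base plate, 74 x 74 mm and 10 mm thick, lying flat on the bench. One of the three base plates (which one changes) lies at the bottom of the pocket and stays there; the other two are spares on the bench in the two inside corners beside the near lane. Origin: centre of its underside, z up.
- base_high: square black plastic base plate, 74 x 74 mm and 21 mm thick, lying flat on the bench. One of the three base plates (which one changes) lies at the bottom of the pocket and stays there; the other two are spares on the bench in the two inside corners beside the near lane. Origin: centre of its underside, z up.
- tip_box: bystander: orange box with a clear cover, 85 x 120 x 73 mm high, on the bench to the left. Origin: centre of its underside.
- jar: bystander: jar 70 mm in diameter, 110 mm high, on the bench to the right. Origin: centre of its underside.
Not all that is in view belongs to the job. Leave any purple or turquoise look-alike of the plate_medium alone.

How it is judged (in metres and radians):
At the end, for the whole second after the job is handed in: The top plate in the pocket is level, within 2 mm of the deck top. Each spacer lies flat at rest: in the pocket (centre within 10 mm of its centre, not over 2 mm proud) or on the deck with its centre 70 mm or more from the pocket centre (((z of plate_thin in the frame of pocket between -0.009 and -0.005 m and horizontal distance between plate_thin and pocket below 0.01 m and angle between plate_thin's own z axis and vertical below 0.05 rad) or (z of plate_medium in the frame of pocket between -0.013 and -0.009 m and horizontal distance between plate_medium and pocket below 0.01 m and angle between plate_medium's own z axis and vertical below 0.05 rad) or (z of plate_thick in the frame of pocket between -0.024 and -0.02 m and horizontal distance between plate_thick and pocket below 0.01 m and angle between plate_thick's own z axis and vertical below 0.05 rad)) and ((z of plate_thin in the frame of pocket below -0.005 m and horizontal distance between plate_thin and pocket below 0.01 m and angle between plate_thin's own z axis and vertical below 0.06 rad) or (z of plate_thin in the frame of pocket between -0.003 and 0.003 m and horizontal distance between plate_thin and pocket above 0.07 m and angle between plate_thin's own z axis and vertical below 0.06 rad)) and ((z of plate_medium in the frame of pocket below -0.009 m and horizontal distance between plate_medium and pocket below 0.01 m and angle between plate_medium's own z axis and vertical below 0.06 rad) or (z of plate_medium in the frame of pocket between -0.003 and 0.003 m and horizontal distance between plate_medium and pocket above 0.07 m and angle between plate_medium's own z axis and vertical below 0.06 rad)) and ((z of plate_thick in the frame of pocket below -0.02 m and horizontal distance between plate_thick and pocket below 0.01 m and angle between plate_thick's own z axis and vertical below 0.06 rad) or (z of plate_thick in the frame of pocket between -0.003 and 0.003 m and horizontal distance between plate_thick and pocket above 0.07 m and angle between plate_thick's own z axis and vertical below 0.06 rad)) and linear speed of each of plate_thin, plate_medium, plate_thick below 0.02 m/s); the robot touches nothing.
It fails at once if a base plate is moved more than 15 mm (distance of any of base_low, base_mid, base_high from where it was at the start of the episode above 0.015 m).
It fails at once if the tip box or the jar is moved more than 15 mm or tipped (distance of any of tip_box, jar from where it was at the start of the episode above 0.015 m or angle between any of tip_box, jar's own z axis and vertical above 0.2 rad).
It also fails if it takes over 45 s, if anything falls off the work surface, if the arm or the gripper's body presses on something with over 40 N, if the wrist force passes 120 N, or if a joint passes its speed limit or range.

## Working session

There is one attempt and no reset: what is moved stays moved. The work goes in short steps, Python scripts to look and compute and a shell command to move; the robot and the scene stay as the last step left them, time stands still between calls to the robot, and variables do not carry over. Pictures are saved under pics/ and viewed, and the job is handed in when it is done.

```bash
ls; mkdir -p pics; cat > h.py <<'E'
import numpy as np, cv2
from rig import bot
def grab(n):
    s=bot.get_state(); c=bot.camera(n)
    if n=="wrist":
        T=np.eye(4);T[:3,:3]=np.array(s["eef_rot"]);T[:3,3]=s["tcp_pos"]
        M=T@np.array(c["T_tool_cam"]); c["R"]=M[:3,:3]; c["C"]=M[:3,3]
    else:
        R=cv2.Rodrigues(np.array(c["rvec"],float))[0]; c["R"]=R.T; c["C"]=-R.T@np.array(c["tvec"],float).ravel()
    return c
def ray(c,uv):
    K=np.array(c["camera_matrix"],float)
    p=cv2.undistortPoints(np.array(uv,float).reshape(-1,1,2),K,np.array([c["k1"],0,0,0,0],float)).reshape(-1,2)
    return np.c_[p,np.ones(len(p))]
def onplane(c,uv,z):
    d=ray(c,uv)@c["R"].T
    return c["C"]+d*((z-c["C"][2])/d[:,2])[:,None]
def world(c,uv):
    uv=np.array(uv).reshape(-1,2); d=np.array([c["depth"][int(v),int(u)] for u,v in uv])
    return c["C"]+(ray(c,uv)*d[:,None])@c["R"].T
def proj(c,P):
    P=np.array(P,float).reshape(-1,3); X=(P-c["C"])@c["R"]
    x=X[:,:2]/X[:,2:]; r2=(x**2).sum(1,keepdims=True); x=x*(1+c["k1"]*r2)
    K=np.array(c["camera_matrix"]); return x*[K[0,0],K[1,1]]+[K[0,2],K[1,2]]
def save(c,f): cv2.imwrite("pics/"+f,c["pixels"][:,:,::-1])
E
python3 - <<'E'
from h import *
for n in("side","top","wrist"):
    c=grab(n); save(c,n+"0.png"); print(n,c["C"],c["k1"])
s=bot.get_state();print(s["time"],s["eef_rot"],s["contact_force"],bot.grasp_offset)
E
```

```text
pics
side [0.44418037 0.77446096 0.92222125] -0.07614306898760381
top [0.39178277 0.02696952 1.2830087 ] -0.06028048444904499
wrist [ 0.27214428 -0.51101303  0.37357578] -0.03650535428150498
0.15 [[ 9.39093707e-01  3.43660940e-01 -4.10528397e-04]
 [ 3.43661182e-01 -9.39092861e-01  1.26148990e-03]
 [ 4.80005201e-05 -1.32573990e-03 -9.99999120e-01]] [ 0.5205655  -0.06410394  0.65912712] 0.0187
```

View pics/top0.png

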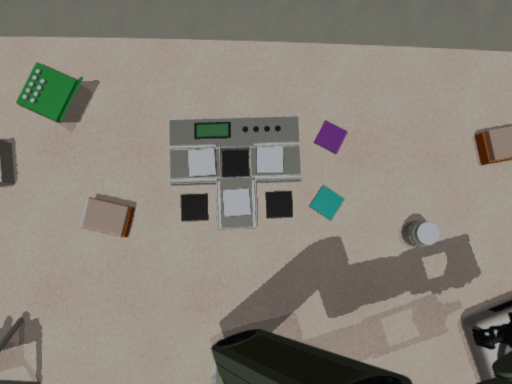

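View pics/side0.png

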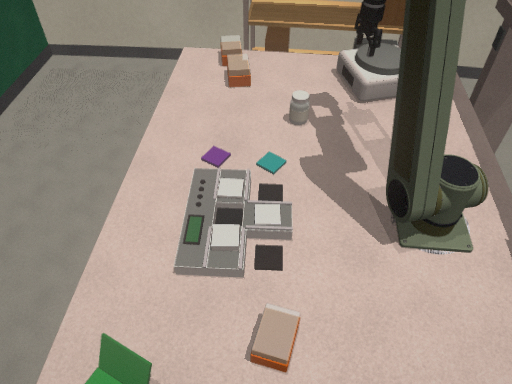

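The top picture shows the pocket at (236,162) and white plates at (202,162), (270,159) and (236,202). The black spares are at (194,207) and (279,204). The purple plate at (331,137) and turquoise one at (327,203) are look-alikes to leave alone. Next I'll measure positions and heights.

```bash
python3 - <<'E'
from h import *
c=grab("top")
im=c["pixels"]; cv2.imwrite("pics/topcrop.png",cv2.resize(im[105:240,155:350,::-1],None,fx=4,fy=4,interpolation=cv2.INTER_NEAREST))
for nm,(u,v) in dict(L=(202,162),R=(270,159),N=(236,202),pocket=(236,162),sL=(194,207),sR=(279,204),deckL=(180,162),deckR=(293,160),deckN=(226,222),benchL=(150,170),benchR=(310,165),bN=(270,225),bNL=(205,230)).items():
    P=np.array([world(c,(u+i,v+j))[0] for i in range(-2,3) for j in range(-2,3)]); print(nm,np.median(P,0).round(4),P[:,2].std().round(4))
E
```

```text
L [0.5818 0.1507 0.0617] 0.0022
R [ 0.5964 -0.0322  0.0491] 0.0024
N [0.4778 0.0573 0.0458] 0.0019
pocket [0.5903 0.0606 0.0211] 0.002
sL [0.4637 0.1742 0.0091] 0.0022
sR [ 0.4773 -0.0615  0.0052] 0.0029
deckL [0.5841 0.2124 0.0393] 0.0026
deckR [ 0.5968 -0.0959  0.039 ] 0.0027
deckN [0.4234 0.0832 0.0391] 0.0028
benchL [ 5.653e-01  3.017e-01 -4.000e-04] 0.0027
benchR [ 0.5903 -0.1485 -0.001 ] 0.0022
bN [ 4.185e-01 -3.790e-02 -3.000e-04] 0.0022
bNL [4.009e-01 1.426e-01 4.000e-04] 0.0032
```

View pics/topcrop.png

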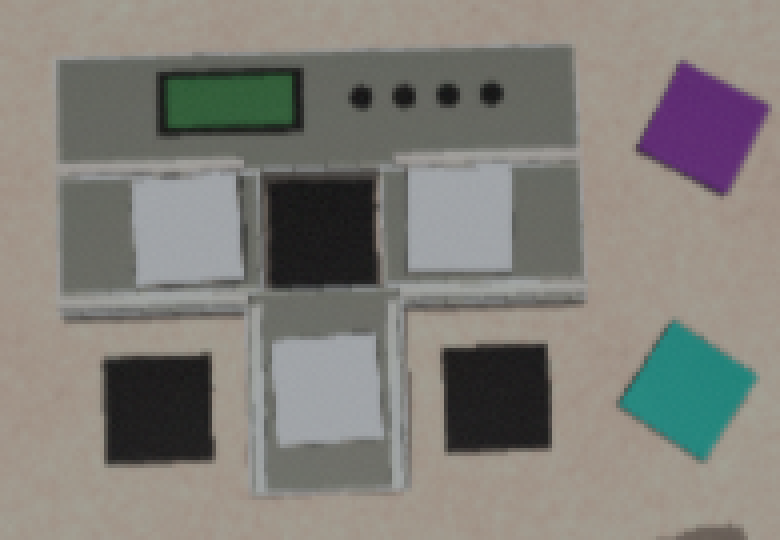

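Heights above the deck give L = thick (61.7 mm), R = medium (49 mm) and N = thin (46 mm). The spares measure 9 and 5 mm, so base_high is in the pocket (21 mm). That leaves 18 mm to fill, which is thin + medium, and thick stays where it is. Next I need the deck frame.

```bash
python3 - <<'E'
from h import *
c=grab("top")
def W(p,z): return onplane(c,[(155+a/4-.5,105+b/4-.5) for a,b in p],z)
# outer deck corners at deck top / rail tops
tl,tr=W([(58,60),(574,46)],.039)
print("far edge",tl,tr,np.linalg.norm(tl-tr)); yaw=np.arctan2(-(tl-tr)[0],(tl-tr)[1]); print("yaw",yaw)
nl,nr=W([(253,490),(405,487)],.044); print("near end rails",nl,nr,np.linalg.norm(nl-nr))
pk=W([(264,170),(383,168),(383,290),(264,290)],.039); print("pocket",pk.mean(0),[np.linalg.norm(pk[i]-pk[i-1]).round(4) for i in range(4)])
ex=np.array([np.cos(yaw),np.sin(yaw),0]);ey=np.array([-ex[1],ex[0],0])
a=(nl+nr)/2+180/1000*ex; b=(tl+tr)/2; print("O via near",a,"; lateral via far mid",(b-a)@ey)
g=im=c["pixels"].astype(int)
m=((im.min(2)>150)&(im[:,:,2]-im[:,:,0]>0)).astype(np.uint8); 
for z,cn in ((.061,(202,162)),(.050,(270,159)),(.046,(236,202))):
    n,l,s,ct=cv2.connectedComponentsWithStats(m); k=l[cn[1],cn[0]]
    cs=max(cv2.findContours((l==k).astype(np.uint8),0,1)[0],key=cv2.contourArea)
    q=onplane(c,cs.reshape(-1,2),z)[:,:2].astype(np.float32); print(z,s[k],cv2.minAreaRect(q))
E
```

```text
far edge [0.70147746 0.24733075 0.039     ] [ 0.72062055 -0.10834393  0.039     ] 0.3561894669247084
yaw 0.05377001028983673
near end rails [0.4093664  0.10465742 0.044     ] [0.41345719 0.00267681 0.044     ] 0.10206262008719062
pocket [0.58797214 0.06179062 0.039     ] [np.float64(0.0828), np.float64(0.0815), np.float64(0.0843), np.float64(0.081)]
O via near [0.59115165 0.06334105 0.044     ] ; lateral via far mid -0.00030031506120831077
0.061 [188 148  28  28 650] ((0.583411693572998, 0.1527741551399231), (0.06983461230993271, 0.06978211551904678), 6.008378982543945)
0.05 [257 146  26  26 650] ((0.5977112650871277, -0.030903983861207962), (0.0687381848692894, 0.06833640486001968), 1.3501029014587402)
0.046 [223 189  28  27 653] ((0.47821709513664246, 0.05662102997303009), (0.06777927279472351, 0.06968285143375397), 5.621270179748535)
```

Deck yaw is about 3.1°, with the origin near (0.589, 0.0625). I'll push medium from the right lane first, so I go above its outer end with the fingers shut and the tool aligned to the deck.

```bash
python3 -m creep '[[[0,3,-1.5,0,0,0,2],[0,8,-4,0,0,0,4],[0,13,-6.5,0,0,0,6],[0,18,-9,0,0,0,8],[0,23,-12,0,0,0,10],[0,28,-14.5,0,0,0,12],[0,33,-17,0,0,0,14],[0,38,-19.5,0,0,0,16],[0,43,-22,0,0,0,17],[0,48,-25,0,0,0,17],[0,52,-27,0,0,0,17],[0,53,-27.3,0,0,0,17]]]'; python3 - <<'E'
from h import *
s=bot.get_state();print(s["time"],s["tcp_pos"],np.round(s["eef_rot"],4),s["gripper_width"])
c=grab("wrist");save(c,"w1.png")
E
```

```text
time: 1.45
tcp_pos: [0.5937, -0.1088, 0.2313]
eef_rot: [[0.999, 0.054, -0.0], [0.054, -0.999, -0.0], [-0.0, 0.0, -1.0]]
contact_force: [1.5, -0.5, -0.2]
gripper_width: -0.0
1.45 [ 0.59365704 -0.10881349  0.23133732] [[ 9.985e-01  5.450e-02 -0.000e+00]
 [ 5.450e-02 -9.985e-01 -3.000e-04]
 [-0.000e+00  3.000e-04 -1.000e+00]] -0.0003173876962965765
```

View pics/w1.png

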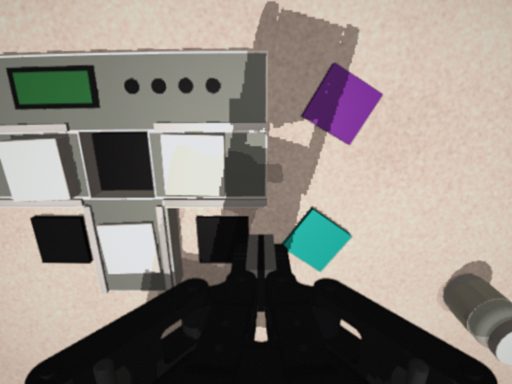

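The wrist picture shows the pocket at about (122,161), medium at (193,165), thin at (128,248) and thick at (34,170). The deck's right end is at column 266.

```bash
python3 - <<'E'
from h import *
c=grab("wrist"); im=c["pixels"]
cv2.imwrite("pics/w1c.png",cv2.resize(im[115:300,0:275,::-1],None,fx=2.9,fy=2.9,interpolation=cv2.INTER_NEAREST))
for nm,p in dict(med=(193,165),thin=(128,245),thick=(34,170),pocket=(122,161),deck=(250,185),spare=(215,235),spareL=(62,238),bench=(150,320)).items():
    P=np.array([world(c,(p[0]+i,p[1]+j))[0] for i in range(-5,6) for j in range(-5,6)]); print(nm,np.median(P,0).round(4))
E
```

```text
med [ 0.6024 -0.0222  0.0504]
thin [0.491  0.0653 0.0465]
thick [0.5891 0.1603 0.0615]
pocket [0.5958 0.075  0.0214]
deck [ 0.5793 -0.0889  0.0399]
spare [ 0.4924 -0.0416  0.0064]
spareL [0.475  0.1794 0.0104]
bench [ 0.6082 -0.0655  0.2998]
```

View pics/w1c.png

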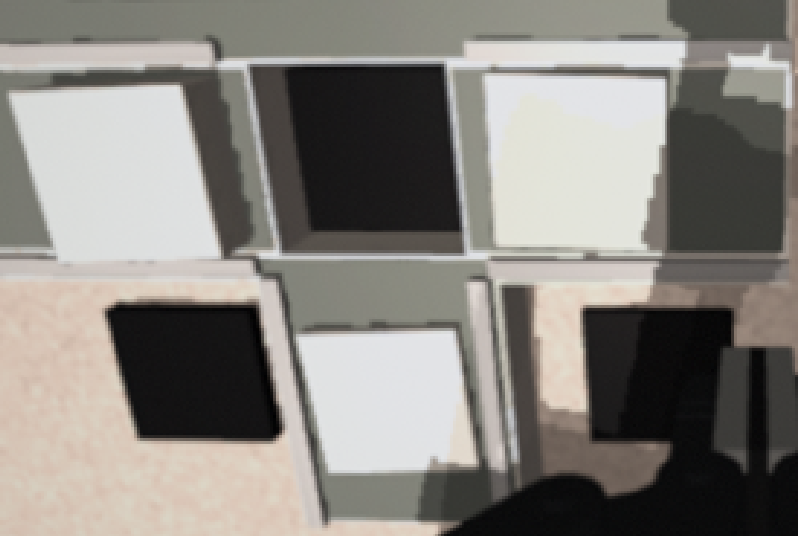

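```bash
python3 - <<'E'
from h import *
c=grab("wrist")
def W(p,z): return onplane(c,[(a/2.9-.5,115+b/2.9-.5) for a,b in p],z)
p=W([(248,63),(446,63),(466,255),(275,255)],.039)
print(p.round(4),[np.linalg.norm(p[i]-p[i-1]).round(4) for i in range(4)]); O=p.mean(0);print("O",O)
e=W([(788,68),(788,250)],.039);print("right end",e.round(4))
m=W([(486,76),(667,78),(643,250),(493,248)],.050); print("med",m.round(4),m.mean(0))
t=W([(297,333),(456,330),(478,466),(328,472)],.046); print("thin",t.round(4),t.mean(0))
y=.054;ex=np.array([np.cos(y),np.sin(y),0]);ey=np.array([-ex[1],ex[0],0])
for n,q in(("end",e),("med",m),("thin",t)): print(n,np.round([[(k-O)@ex,(k-O)@ey] for k in q],4).tolist())
E
```

```text
[[0.6235 0.1041 0.039 ]
 [0.6278 0.0228 0.039 ]
 [0.5459 0.0186 0.039 ]
 [0.5407 0.1027 0.039 ]] [np.float64(0.0828), np.float64(0.0814), np.float64(0.082), np.float64(0.0842)]
O [0.58446805 0.06205758 0.039     ]
right end [[ 0.6336 -0.1143  0.039 ]
 [ 0.5566 -0.1198  0.039 ]]
med [[ 0.6251  0.0033  0.05  ]
 [ 0.6284 -0.0672  0.05  ]
 [ 0.5569 -0.0591  0.05  ]
 [ 0.5539  0.0033  0.05  ]] [ 0.5910699  -0.02995389  0.05      ]
thin [[0.5073 0.0932 0.046 ]
 [0.5134 0.0223 0.046 ]
 [0.4446 0.0161 0.046 ]
 [0.4362 0.0871 0.046 ]] [0.47537701 0.05467999 0.046     ]
end [[0.0395, -0.1788], [-0.0377, -0.18]]
med [[0.0374, -0.0609], [0.0368, -0.1315], [-0.0341, -0.1195], [-0.0337, -0.0571]]
thin [[-0.0754, 0.0352], [-0.0731, -0.0358], [-0.1422, -0.0383], [-0.1467, 0.033]]
```

Heights are confirmed: medium 50.4, thin 46.5, thick 61.5 and pocket floor 21.4 mm. I'll lower the tool behind the medium plate.

```bash
python3 -m creep '[[[0,0.4,0,4,0,0,0],[0,0.4,0,8,0,0,0],[0,0.4,0,12,0,0,0],[0,0.4,0,15,0,0,0],[0,0.4,0,17,0,0,0],[0,0.4,0,18,0,0,0],[0,0.4,0,18.6,0,0,0],[0,0.4,0,18.8,0,0,0],[0,0.4,0,18.8,0,0,0]]]'; python3 - <<'E'
from h import *
c=grab("side");cv2.imwrite("pics/s1.png",cv2.resize(c["pixels"][130:300,150:350,::-1],None,fx=3.5,fy=3.5))
E
```

```text
time: 2.5
tcp_pos: [0.5971, -0.1109, 0.0442]
eef_rot: [[0.999, 0.054, 0.002], [0.054, -0.999, -0.0], [0.002, 0.001, -1.0]]
contact_force: [-0.7, 0.5, 0.1]
gripper_width: 0.003
```

View pics/s1.png

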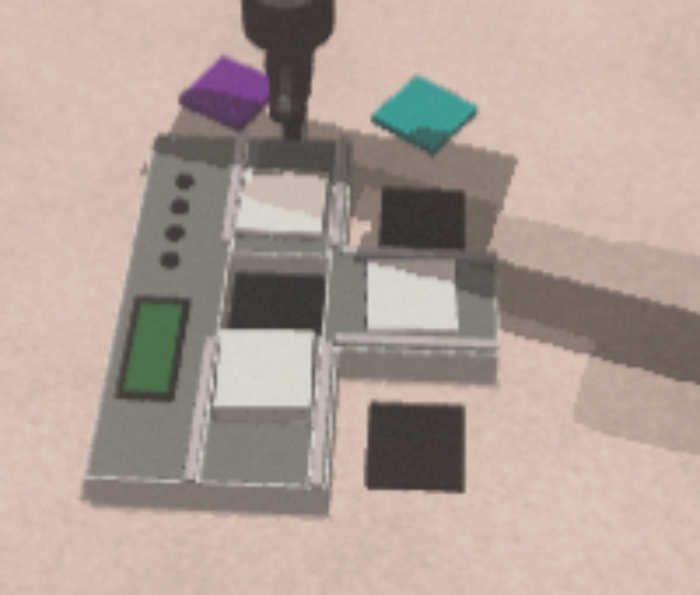

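The fingers are shut and standing in the lane behind medium, at (290,130) in the crop. Next is the push toward the pocket.

```bash
python3 -m creep '[[[0,0,-0.6,0,0,0,0],[0,0,-1.2,0,0,0,0],[0,0,-1.8,0,0,0,0],[0,0,-2.4,0,0,0,0],[0,0,-3,0,0,0,0],[0,0,-3.6,0,0,0,0],[0,0,-4.2,0,0,0,0],[0,0,-4.8,0,0,0,0],[0,0,-5.4,0,0,0,0],[0,0,-6,0,0,0,0],[0,0,-6.5,0,0,0,0],[0,0,-6.8,0,0,0,0]]]'; python3 - <<'E'
from h import *
c=grab("side");cv2.imwrite("pics/s2.png",cv2.resize(c["pixels"][130:300,150:350,::-1],None,fx=3.5,fy=3.5))
E
```

```text
time: 3.75
tcp_pos: [0.5931, -0.0421, 0.0434]
eef_rot: [[0.999, 0.054, 0.0], [0.054, -0.999, -0.0], [0.0, 0.0, -1.0]]
contact_force: [-0.3, -0.5, 1.3]
gripper_width: 0.0
```

View pics/s2.png

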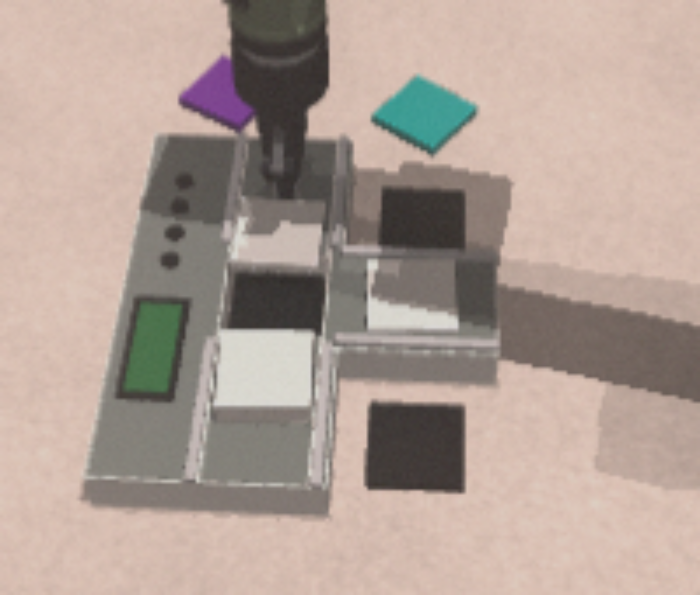

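Medium has moved squarely to the pocket's rim, so I'll keep pushing.

```bash
python3 -m creep '[[[0,0,-0.5,0,0,0,0],[0,0,-1,0,0,0,0],[0,0,-1.5,0,0,0,0],[0,0,-2,0,0,0,0],[0,0,-2.5,0,0,0,0],[0,0,-3,0,0,0,0],[0,0,-3.4,0,0,0,0],[0,0,-3.8,0,0,0,0],[0,0,-4.2,0,0,0,0],[0,0,-4.5,0,0,0,0],[0,0,-4.5,0,0,0,0]]]'; python3 - <<'E'
from h import *
c=grab("side");cv2.imwrite("pics/s3.png",cv2.resize(c["pixels"][130:300,150:350,::-1],None,fx=3.5,fy=3.5))
E
```

```text
time: 4.9
tcp_pos: [0.5907, 0.0028, 0.0435]
eef_rot: [[0.999, 0.054, 0.0], [0.054, -0.999, 0.0], [0.0, -0.0, -1.0]]
contact_force: [0.0, 0.3, 2.5]
gripper_width: 0.002
```

View pics/s3.png

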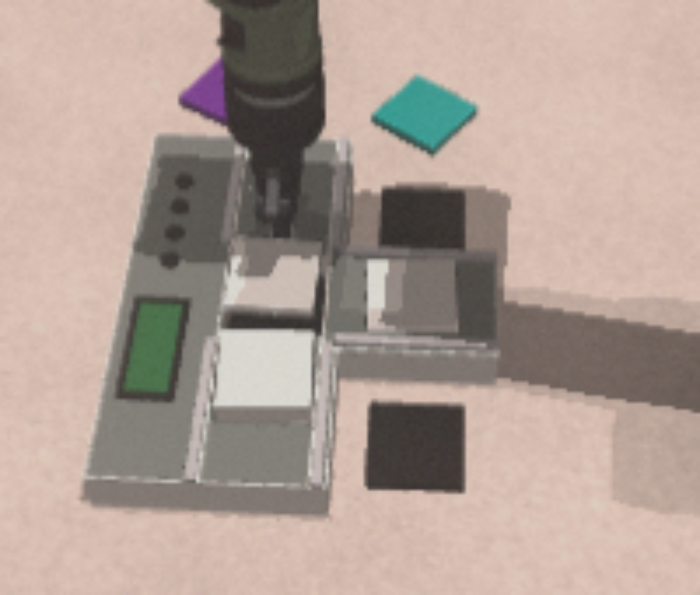

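Medium is over the pocket with its trailing edge still by the finger. I'll push the last centimetre and a bit.

```bash
python3 -m creep '[[[0,0,-0.3,0,0,0,0],[0,0,-0.6,0,0,0,0],[0,0,-0.8,0,0,0,0],[0,0,-1.0,0,0,0,0],[0,0,-1.0,0,0,0,0]]]'; python3 - <<'E'
from h import *
c=grab("side");cv2.imwrite("pics/s4.png",cv2.resize(c["pixels"][150:260,180:290,::-1],None,fx=5,fy=5))
E
```

```text
time: 5.45
tcp_pos: [0.5899, 0.0127, 0.0432]
eef_rot: [[0.999, 0.054, -0.0], [0.054, -0.999, 0.0], [-0.0, -0.0, -1.0]]
contact_force: [-0.0, 0.6, 2.8]
gripper_width: -0.001
```

View pics/s4.png

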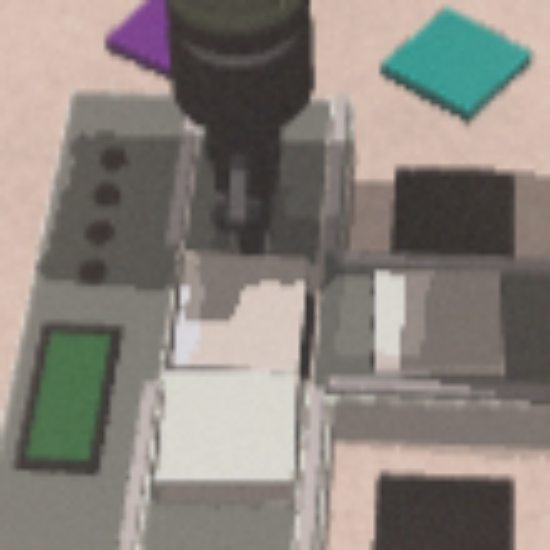

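```bash
python3 - <<'E'
from h import *
c=grab("side")
# points in pocket along deck y' and x'
for u,v in [(220,206),(230,206),(238,208),(218,213),(228,213),(238,214),(217,221),(227,221),(237,221)]:
    P=np.array([world(c,(u+i,v+j))[0] for i in (-1,0,1) for j in (-1,0,1)]); print((u,v),np.median(P,0).round(4))
E
```

```text
(220, 206) [0.6152 0.0452 0.0447]
(230, 206) [0.5875 0.0422 0.0446]
(238, 208) [0.564  0.0461 0.0439]
(218, 213) [0.6187 0.0658 0.0386]
(228, 213) [0.5901 0.0657 0.0404]
(238, 214) [0.5614 0.0641 0.039 ]
(217, 221) [0.6176 0.0912 0.0324]
(227, 221) [0.5899 0.0892 0.0341]
(237, 221) [0.5617 0.0847 0.0329]
```

Medium is still tilted by 0.26 rad. Its trailing edge is right at the lip (y' about -0.04), so I'll push a little further.

```bash
python3 -m creep '[[[0,0,-0.2,0,0,0,0],[0,0,-0.4,0,0,0,0],[0,0,-0.5,0,0,0,0],[0,0,-0.5,0,0,0,0],[0,0,-0.5,0,0,0,0]]]'; cat > pk.py <<'E'
from h import *
c=grab("side")
for u,v in [(220,206),(230,206),(238,208),(218,213),(228,213),(238,214),(217,221),(227,221),(237,221)]:
    P=np.array([world(c,(u+i,v+j))[0] for i in (-1,0,1) for j in (-1,0,1)]); print((u,v),np.median(P,0).round(4))
E
python3 pk.py
```

```text
time: 6.05
tcp_pos: [0.5897, 0.0173, 0.0432]
eef_rot: [[0.999, 0.054, -0.0], [0.054, -0.999, -0.0], [-0.0, 0.0, -1.0]]
contact_force: [-0.1, -0.2, -0.0]
gripper_width: -0.002
(220, 206) [0.6181 0.0353 0.0326]
(230, 206) [0.5888 0.0333 0.0325]
(238, 208) [0.5649 0.037  0.0321]
(218, 213) [0.6199 0.0606 0.0326]
(228, 213) [0.591  0.0591 0.031 ]
(238, 214) [0.5626 0.0574 0.0311]
(217, 221) [0.6181 0.0911 0.0326]
(227, 221) [0.5897 0.0875 0.0312]
(237, 221) [0.5618 0.0851 0.0314]
```

Medium has dropped and lies flat, with its top at 32 mm (7 mm below the deck). I'll lift and move behind thin at the near end.

```bash
python3 -m creep '[[[0,0,0.3,-2,0,0,0],[0,0,0.3,-6,0,0,0],[0,-3,-1,-8,0,0,0],[0,-7,-2,-8,0,0,0],[0,-11,-3,-8,0,0,0],[0,-15,-4.5,-8,0,0,0],[0,-17,-4.5,-8,0,0,0],[0,-17.2,-4.5,-6,0,0,0],[0,-17.2,-4.5,-3,0,0,0],[0,-17.2,-4.5,-1,0,0,0],[0,-17.2,-4.5,-1,0,0,0]]]'; python3 - <<'E'
from h import *
c=grab("wrist");save(c,"w2.png")
c=grab("side");cv2.imwrite("pics/s5.png",cv2.resize(c["pixels"][130:300,170:370,::-1],None,fx=3.5,fy=3.5))
E
```

```text
time: 7.2
tcp_pos: [0.4136, 0.0527, 0.0515]
eef_rot: [[0.999, 0.054, -0.005], [0.054, -0.999, -0.001], [-0.005, 0.0, -1.0]]
contact_force: [-0.8, -0.2, -0.2]
gripper_width: -0.003
```

View pics/w2.png

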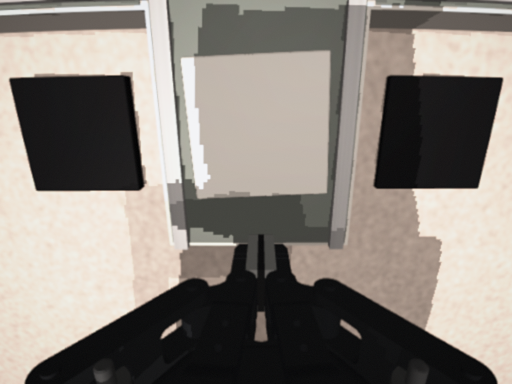

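View pics/s5.png

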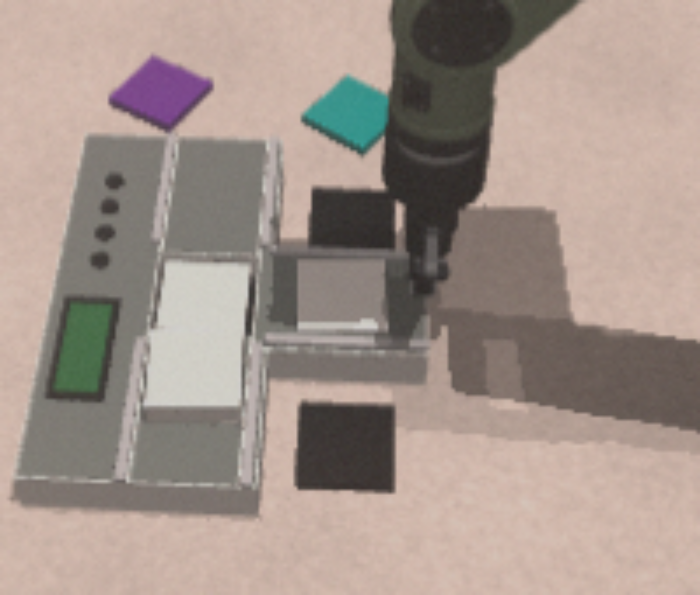

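The finger tip (column 261) is centred behind thin (columns 182–330). I'll lower the last 9 mm and check the height.

```bash
python3 -m creep '[[[0,0,0,0.5,0,0,0],[0,0,0,0.9,0,0,0],[0,0,0,0.9,0,0,0],[0,0,0,0.9,0,0,0]]]'
```

```text
time: 7.7
tcp_pos: [0.4157, 0.053, 0.0445]
eef_rot: [[0.999, 0.054, 0.0], [0.054, -0.999, -0.0], [0.0, 0.0, -1.0]]
contact_force: [0.6, 0.0, 0.4]
gripper_width: 0.001
```

```bash
python3 -m creep '[[[0,0,0,0.25,0,0,0],[0,0.3,0,0.25,0,0,0],[0,0.8,0,0.25,0,0,0],[0,1.4,0,0.25,0,0,0],[0,2,0,0.25,0,0,0],[0,2.6,0,0.25,0,0,0],[0,3.2,0,0.25,0,0,0],[0,3.8,0,0.25,0,0,0],[0,4.4,0,0.25,0,0,0],[0,5,0,0.25,0,0,0],[0,5.4,0,0.25,0,0,0],[0,5.6,0,0.25,0,0,0]]]'; python3 - <<'E'
from h import *
c=grab("wrist");save(c,"w3.png")
E
```

```text
time: 8.9
tcp_pos: [0.472, 0.056, 0.0418]
eef_rot: [[0.999, 0.054, 0.0], [0.054, -0.999, -0.0], [0.0, 0.0, -1.0]]
contact_force: [0.9, 0.1, 0.8]
gripper_width: -0.001
```

View pics/w3.png

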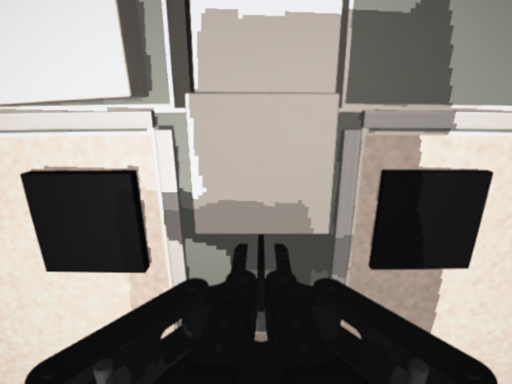

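Thin is moving squarely, with its leading edge (row 93) just over the pocket lip (row 106). I'll compute how far is left.

```bash
python3 - <<'E'
from h import *
c=grab("wrist");O=np.array([.587,.0622,0]);y=.054;ex=np.array([np.cos(y),np.sin(y),0]);ey=np.array([-ex[1],ex[0],0])
for n,q,z in(("trail",(262,235),.045),("lead",(262,93),.046),("left",(190,180),.046),("right",(335,180),.046),("lip",(178,106),.039)):
    p=onplane(c,[q],z)[0]-O; print(n,(p@ex).round(4),(p@ey).round(4))
print((np.array(bot.get_state()["tcp_pos"])-O)@ex)
E
```

```text
trail -0.1054 0.0007
lead -0.0327 0.0008
left -0.0743 0.0371
right -0.0743 -0.036
lip -0.0385 0.042
-0.11542142114757077
```

```bash
python3 -m creep '[[[0,0.4,0,0,0,0,0],[0,1,0,0,0,0,0],[0,1.6,0,0,0,0,0],[0,2.2,0,0,0,0,0],[0,2.8,0,0,0,0,0],[0,3.4,0,0,0,0,0],[0,4,0,0,0,0,0],[0,4.6,0,0,0,0,0],[0,5.2,0,0,0,0,0],[0,5.7,0,0,0,0,0],[0,6.2,0,0,0,0,0],[0,6.3,0,0,0,0,0]]]'; python3 pk.py; python3 - <<'E'
from h import *
c=grab("wrist");save(c,"w4.png")
E
```

```text
time: 10.2
tcp_pos: [0.5352, 0.0594, 0.0418]
eef_rot: [[0.999, 0.054, 0.001], [0.054, -0.999, -0.0], [0.001, 0.0, -1.0]]
contact_force: [0.1, 0.8, -0.4]
gripper_width: -0.002
(220, 206) [0.6169 0.0402 0.0391]
(230, 206) [0.5879 0.0392 0.0423]
(238, 208) [0.5636 0.047  0.0446]
(218, 213) [0.6195 0.0629 0.0366]
(228, 213) [0.5894 0.0667 0.0423]
(238, 214) [0.5605 0.0687 0.0453]
(217, 221) [0.6168 0.0932 0.0364]
(227, 221) [0.5883 0.0948 0.042 ]
(237, 221) [0.5605 0.0938 0.0438]
```

View pics/w4.png

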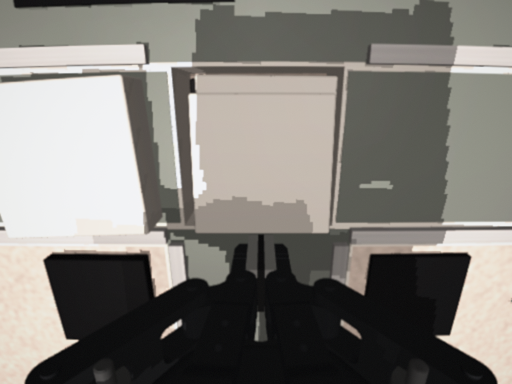

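Thin is tilted, with its leading edge (row 93) down on medium and its trailing edge (row 233) at the lip. I'll push the last few millimetres.

```bash
python3 -m creep '[[[0,0.2,0,0,0,0,0],[0,0.4,0,0,0,0,0],[0,0.6,0,0,0,0,0],[0,0.7,0,0,0,0,0],[0,0.7,0,0,0,0,0],[0,0.7,0,0,0,0,0]]]'; python3 pk.py
```

```text
time: 10.9
tcp_pos: [0.5413, 0.0598, 0.0418]
eef_rot: [[0.999, 0.054, -0.0], [0.054, -0.999, -0.0], [-0.0, 0.0, -1.0]]
contact_force: [0.2, 1.1, -0.3]
gripper_width: 0.001
(220, 206) [0.6172 0.0391 0.0379]
(230, 206) [0.5879 0.0373 0.0388]
(238, 208) [0.552  0.1168 0.1322]
(218, 213) [0.6185 0.0659 0.0376]
(228, 213) [0.5901 0.063  0.0377]
(238, 214) [0.5605 0.0652 0.0381]
(217, 221) [0.617  0.0935 0.0364]
(227, 221) [0.5888 0.0913 0.0384]
(237, 221) [0.5609 0.09   0.0381]
```

Thin now reads flat at about 38–39 mm. I'll back off, lift away and check.

```bash
python3 -m creep '[[[0,-0.3,0,0,0,0,0],[0,-0.6,0,-1,0,0,0],[0,-1,0,-4,0,0,0],[0,-3,0,-8,0,0,0],[0,-6,0,-12,0,0,0],[0,-9,0,-15,0,0,0],[0,-12,0,-15,0,0,0],[0,-12,0,-15,0,0,0],[0,-12,0,-15,0,0,0]]]'; python3 pk.py; python3 - <<'E'
from h import *
O=np.array([.587,.0622,0]);y=.054;ex=np.array([np.cos(y),np.sin(y),0]);ey=np.array([-ex[1],ex[0],0])
c=grab("wrist");save(c,"w5.png")
vv,uu=np.mgrid[0:384:2,0:512:2]; uv=np.c_[uu.ravel(),vv.ravel()]
P=world(c,uv); d=np.c_[(P-O)@ex,(P-O)@ey]
for n,cx,cy,h in(("pocket",0,0,.03),("deck R",0,-.1,.03),("deck N",-.08,0,.02)):
    k=(abs(d[:,0]-cx)<h)&(abs(d[:,1]-cy)<h)&(P[:,2]<.08)&(P[:,2]>0)
    if k.sum()>10:
        A=np.c_[d[k],np.ones(k.sum())];s=np.linalg.lstsq(A,P[k,2],rcond=None)[0];print(n,k.sum(),"median z",np.median(P[k,2]).round(4),"slopes",s[:2].round(3))
c=grab("side");cv2.imwrite("pics/s6.png",cv2.resize(c["pixels"][130:300,170:370,::-1],None,fx=3.5,fy=3.5))
E
```

```text
time: 11.85
tcp_pos: [0.4213, 0.0533, 0.1927]
eef_rot: [[0.999, 0.054, 0.002], [0.054, -0.999, 0.0], [0.002, 0.0, -1.0]]
contact_force: [-0.2, 1.1, 0.5]
gripper_width: 0.001
(220, 206) [0.6165 0.0393 0.0394]
(230, 206) [0.588  0.0379 0.0391]
(238, 208) [0.5642 0.0425 0.0393]
(218, 213) [0.6185 0.067  0.039 ]
(228, 213) [0.5902 0.0635 0.0388]
(238, 214) [0.5615 0.0643 0.0389]
(217, 221) [0.6162 0.0933 0.0388]
(227, 221) [0.5884 0.0929 0.0392]
(237, 221) [0.5608 0.0881 0.0386]
pocket 623 median z 0.0394 slopes [-0.007 -0.001]
deck R 621 median z 0.0398 slopes [-0.  0.]
deck N 456 median z 0.0398 slopes [0.009 0.006]
```

View pics/w5.png

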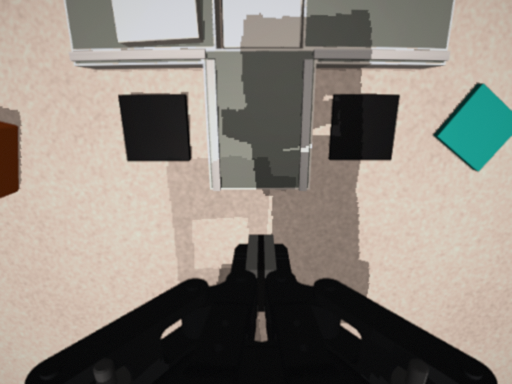

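View pics/s6.png

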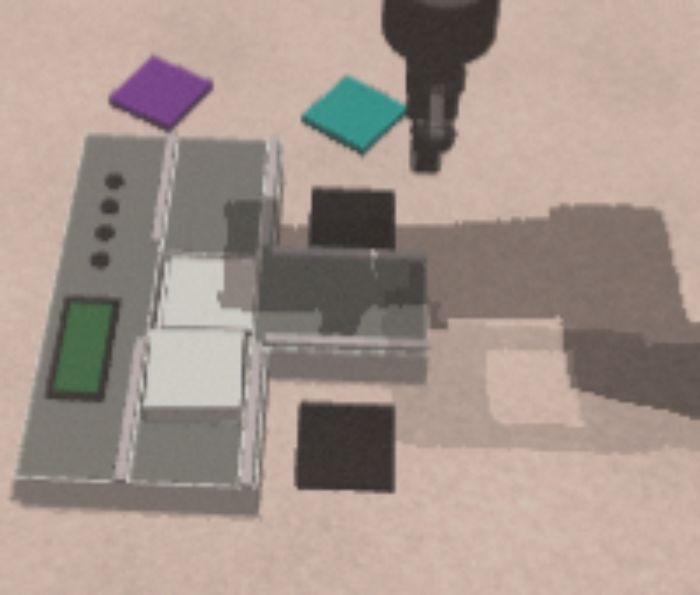

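The side and wrist pictures show the pocket filled level: its top reads 39.4 mm against 39.8 mm for the deck, with slopes under 0.01. Thick is untouched in the left lane, about 90 mm from the centre, and the arm is clear.

```bash
python3 -c "
from rig import bot
print(bot.sign_off())"
```

```text
the job is handed in; nothing more can be done
None
```

The pocket is filled level with the deck, and I handed the job in at about 12 s of the 45 s allowed; the sign-off gives no verdict.

**What I did:** The 21 mm base (base_high) was in the pocket, leaving 18 mm to fill. I pushed the 11 mm plate (plate_medium) in from the right lane, then the 7 mm plate (plate_thin) from the near lane. The 22 mm plate (plate_thick) stayed in the left lane, about 90 mm from the pocket centre.

**Last checks:**
- **Level:** the pocket top measured 39.4 mm against 39.8 mm for the deck in the wrist camera, and 38.6–39.4 mm in the side camera. Slopes were under 0.01.
- **Other objects:** the spare base plates look unmoved in the pictures, the arm went nowhere near the tip box, and it passed well above the jar. I did not measure any of these again at the end.
- **Disagreements:** the two cameras put the pocket centre 3–7 mm apart, so I used a value between them. Medium needed an extra 5 mm push because its trailing edge was still resting on the lip. It then dropped flat.

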